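Push a well plate along its stand until its end overhangs

TASK

Get the flat well plate ready to be taken by its edge: first push it back on the grey stand until its long side lies flat along the raised lip at the back, then slide it along the lip to the left, towards the yellow-marked end, until about a third of its length (3 to 4.5 cm) juts out past that end. Only push it with the fingertips: it stays flat on the stand and is never picked up or tipped off, and the vial on the stand and the other things around are left where they are.

Things in the scene. Friction and masses are not known exactly. Their poses are not given: they have to be found in the camera images.
- well_plate: clear well plate with 12 magenta drops, a loose slab 112 (its own x) x 80 (its own y) x 6 to 7 mm thick, about 45 g, lying flat on the stand with its x axis roughly along the stand towards the yellow-marked end (starts within 0.12 rad of it). Origin: centre of its underside
- plate_lead (a point): middle of the plate's short edge that faces the yellow-marked end of the stand, on its underside (56 mm along the plate's x from its origin)
- stand: grey plate stand, fixed to the desk, 125 (x) x 300 (y) mm, flat top 50 mm above the desk. Origin: centre of its footprint at desk height. Its y axis runs along it to the left, to the yellow-marked end (y = +150 mm); its x axis points to the back, away from the robot (stand yaw within 0.25 rad). The front and both ends are open
- stand_lip (a point): middle of the foot of the front face of the aluminium lip that runs along the whole back edge of the stand, 8 mm thick and 8 mm higher than the top; 54.5 mm behind the stand's origin, so a plate flat against it has its origin at x = +14.5 mm in the stand's frame
- stand_end (a point): middle of the yellow-marked left end of the stand, at top height, axes as the stand's; the overhang is how far plate_lead lies beyond it along y (negative at the start)
- vial: small vial with a blue cap, 14 mm in diameter, 42 mm tall, standing on the stand near its right (unmarked) end, behind the plate. Origin: centre of its foot. Leave it alone
- dropper: white dropper bottle with a magenta cap, 33 mm in diameter, 80 mm tall, standing on the desk 60 mm or more beyond the yellow-marked end. Origin: centre of its foot. Leave it alone
- kitchen_timer: round timer with a red dial, 68 mm in diameter, 47 mm tall, on the desk to the left. Origin: centre of its foot. Leave it alone
- tape_roll: roll of tan tape lying on the desk to the left, 97 mm in diameter, 25 mm high. Origin: centre of its underside. Leave it alone
There are look-alikes about, which are no part of the job. What is shaped like the well_plate but purple is not meant.

How it is judged (in metres and radians):
On the way:
1. the plate lies flat along the back lip (within 4 mm and 0.06 rad) while still wholly on the stand (x of well_plate in the frame of stand above 0.0105 m and angle between the x axis of well_plate and the y axis of stand, either way round below 0.06 rad and y of plate_lead in the frame of stand_end below 0 m), for 0.2 s.
At the end, for the whole second after the job is handed in: the plate rests flat on the stand, along the lip (within 7 mm and 0.10 rad), its left end 27 to 48 mm beyond the yellow-marked end (y of plate_lead in the frame of stand_end between 0.027 and 0.048 m and x of well_plate in the frame of stand above 0.0075 m and angle between the x axis of well_plate and the y axis of stand, either way round below 0.1 rad and angle between well_plate's own z axis and vertical below 0.05 rad and z of well_plate in the frame of stand between 0.047 and 0.053 m and linear speed of well_plate below 0.01 m/s); the robot touches nothing.
It fails at once if the plate is lifted more than 6 mm off the stand (z of well_plate in the frame of stand above 0.056 m).
It fails at once if the plate falls off the stand (z of well_plate in the frame of stand below 0.035 m).
It fails at once if the plate is tipped by more than 0.2 rad (angle between well_plate's own z axis and vertical above 0.2 rad).
It fails at once if the vial, dropper bottle, timer or tape roll is moved by more than 15 mm (distance of any of vial, dropper, kitchen_timer, tape_roll from where it was at the start of the episode above 0.015 m).
It also fails if it takes over 54 s, if anything falls off the work surface, if the arm or the gripper's body presses on something with over 40 N, if the wrist force passes 120 N, or if a joint passes its speed limit or range.

ROBOT

A 6-joint arm with a two-finger parallel gripper is mounted at the origin on a cart in front of the work surface, level with it; the furniture and walls round the work are solid. World frame = base frame: x ahead of the robot, y to its left, z up, the work surface at z = 0. Lengths are in mm, angles in rad, forces in N, time in s.
With the tool pointing down it reaches from about 300 to 775 mm from the base axis. Payload 14.6 kg.
Tool frame: the origin (TCP) lies on the centre line of the jaws, within the pads' length; the fingertips stand 11 mm ahead of it and the grasp point (between the pads) lies 8 mm behind it; x points along the fingers, y is the direction in which the jaws open and shut, and the axes are right-handed (so a half turn about x gives the same grasp; the last joint's range is limited). The gripper opens to 94 mm and grips with 3 to 60 N. Pads are 16 mm wide; open, the fingers measure 119 mm over their backs; the gripper's body (75 mm by 177 mm) begins 78 mm behind the grasp point.
Start: joints at [1.084, 0.3, 1.521, -0, 1.321, -0.067], TCP at [224.164, 502.235, 216.446] pointing down, gripper open.
Joint ranges: [-3.03, 3.03], [-0.79, 2.21], [0.23, 2.52], [-1.04, 4.18], [0, 3.07], [-2.55, 2.55]. Speed limits (rad/s): [2.22, 2.22, 2.57, 3.14, 3.14, 3.14].

INTERFACE

Orientations are given as [roll, pitch, yaw] about the fixed x, y, z axes, in that order (R = Rz(yaw) Ry(pitch) Rx(roll)).
In Python, from cell import manip gives the robot as it stands.
- The arm moves only by the shell command python3 -m handwheel 'ROWS' [OPENING] [FORCE]. ROWS is JSON, a list of rows, each a list of 2 entries, a list of its own where there are three numbers: the shift along the tool's x, y, z in mm, then the turn about the tool's x in rad. In form: [[[x, y, z], spin], ...]. A call has exactly 10 rows; each row shifts and turns the commanded pose from where the row before left it, along the tool's axes as they then stand; what a row does not reach is not made up. A row lasts 1/8 s, in which the tool goes at most 62.5 mm and 10.7 degrees, less where a joint would pass 70% of its speed; a pose out of reach is approached as far as the arm can. A call with a gripper value outside its range is refused whole. OPENING is the closure in counts, from 0 (fully open) to 255 (shut), set as the call begins (- or left out, the last holds). The fingers move at their own pace and stop on an object; FORCE is the grip in N (left out, the last holds). Time passes only in rows, so rows that do not move let the fingers close, or fill a call up. It gives the time, the measured TCP pose, the force and the opening at its end, in the units of the state.
- manip.read_state(): the state, without advancing time (a new reading comes with each control period).
- manip.camera(name): name is "scene" or "top"; returns a dict with "pixels" (400x640x3 uint8, red, green, blue), "z_map" (400x640 float32, mm along the optical axis (not along the pixel's ray), 0 where there is no reading), "mtx" (3x3 intrinsics, pixels), "k1" (the pictures are not rectified: a ray, as slopes to the right and down, at radius r is drawn at 1 + k1 r^2 times it, then the intrinsics apply), "xyz" and "orientation" of the camera in the world. Camera axes: x right, y up, looking along -z (the intrinsics and any distortion apply to the point x, -y, -z); pixel columns grow to the right and rows downward; lengths in mm; the calibration is good to about 2 mm. A picture is of the moment at which its call begins.
- manip.sign_off(): hands the job in, once; it reports no verdict.
Trained networks look in the newest picture that a camera, given by its name, has taken for a name from the list of things; names that differ only in an ending like _2 or _b are one class to them, and where a whole thing is asked for, a point or a joint stands for the part that bears it (a point fixed in the world has none). Each returns a list of dicts, best first, with "confidence" (0 to 1); they miss things now and then, are a little off and sometimes report something else, mostly with a low value. They report only what shows in the picture. A call takes as long as a camera call. They do not tell look-alikes from the thing itself.
- manip.cut_out(target, camera): "region" (400x640 bool, what is visible of it) and "centre" ([column, row] in pixels, amid what is visible of it).
The state is a dict: "clock": time; "joints": joint angles; "qd": joint speeds; "effort": joint torques, N m; "eef_pos": TCP position; "eef_rot": TCP orientation; "wrist_force": force on the tool from outside, world axes, zero at the start; "moment": the same for the moment, N m; "finger_gap": finger opening in mm.
Only numpy, scipy, OpenCV 4.12 (cv2) and the standard library are available. Lean on these libraries where they do the work, as an engineer would, in place of code of your own. Each camera call takes 0.05 s, during which the arm holds its last target. There are 200 camera calls.

## Working session

There is one attempt and no reset: what is moved stays moved. The work goes in short steps, Python scripts to look and compute and a shell command to move; the robot and the scene stay as the last step left them, time stands still between calls to the robot, and variables do not carry over. Pictures are saved under pics/ and viewed, about 8 in all and at most 12, crops included, and the job is handed in when it is done.

```bash
mkdir -p pics; cat > h.py <<'E'
import numpy as np,cv2
from cell import manip
from scipy.spatial.transform import Rotation as R
def rot(o):
    o=np.array(o); return o if o.shape==(3,3) else R.from_euler('xyz',o).as_matrix()
def world(c,uv,z=None):
    """pixels -> world; by depth map, or on plane z"""
    uv=np.atleast_2d(uv).astype(float); K=np.array(c['mtx'])
    d=np.c_[(uv[:,0]-K[0,2])/K[0,0],(uv[:,1]-K[1,2])/K[1,1]]; s=d.copy()
    for _ in range(20): s=d/(1+c['k1']*(s**2).sum(1,keepdims=True))
    ray=np.c_[s[:,0],-s[:,1],-np.ones(len(s))]@rot(c['orientation']).T
    o=np.array(c['xyz'])
    if z is None: t=c['z_map'][uv[:,1].round().astype(int),uv[:,0].round().astype(int)]
    else: t=(z-o[2])/ray[:,2]
    return o+ray*np.reshape(t,(-1,1))
def save(c,n,crop=None,s=1):
    im=c['pixels'][...,::-1]
    if crop: x0,y0,x1,y1=crop; im=im[y0:y1,x0:x1]
    cv2.imwrite('pics/'+n,cv2.resize(im,None,fx=s,fy=s,interpolation=cv2.INTER_CUBIC))
E
python3 - <<'E'
from h import *
np.set_printoptions(precision=1,suppress=True)
print(manip.read_state())
for n in('top','scene'):
    c=manip.camera(n); save(c,n+'0.png'); print(n,c['xyz'],c['orientation'],c['k1'],c['mtx'])
    for t in('well_plate','stand','vial','dropper','kitchen_timer','tape_roll'):
        for d in manip.cut_out(t,n):
            m=d['region']; v,u=np.nonzero(m); P=world(c,np.c_[u,v]); 
            print(t,round(d['confidence'],2),d['centre'],m.sum(),np.median(P,0),P.min(0),P.max(0))
E
```

```text
{'clock': 0.0, 'joints': array([ 1.1,  0.3,  1.5,  0. ,  1.3, -0.1]), 'qd': array([ 0., -0.,  0., -0.,  0., -0.]), 'effort': array([ -0. , -53.2, -35.3,   0.1,   0. ,  -0. ]), 'eef_pos': array([224. , 502. , 215.9]), 'eef_rot': array([-1.7,  1.6, -2.1]), 'wrist_force': array([ 0.5,  0.2, -0.4]), 'moment': array([ 0.,  0., -0.]), 'finger_gap': 94.00170618562053}
top [ 336.9  229.4 1294.6] [ 0.1 -0.  -1.6] 0.04433474575866074 [[498.3   0.  325. ]
 [  0.  498.3 195.3]
 [  0.    0.    1. ]]
well_plate 0.74 [278.6, 239.8] 1390 [403.3 346.8   5.8] [336.9 229.4  -4.5] [ 463.3  412.9 1294.6]
well_plate 0.71 [351.2, 191.0] 1461 [528.4 151.9  55.9] [336.9  90.8  43.6] [ 575.2  229.4 1294.6]
stand 0.65 [386.9, 184.2] 4488 [545.1  65.3  50.5] [336.9 -52.9  -0.8] [ 602.8  253.6 1294.6]
vial 0.58 [213.2, 243.5] 534 [396.8 491.3  35.3] [336.9 229.4   2.9] [ 431.1  525.5 1294.6]
dropper 0.63 [272.4, 182.1] 157 [550.1 345.9  48.8] [336.9 229.4  -2.5] [ 579.9  363.9 1294.6]
kitchen_timer 0.68 [212.5, 241.1] 540 [396.7 491.7  35.3] [336.9 229.4  -1.9] [ 431.   528.9 1294.6]
tape_roll 0.74 [218.8, 186.7
[... 365 characters left out ...]
  47.7] [575.2 739.7 449. ]
well_plate 0.48 [227.1, 271.2] 928 [381.6 504.2  25.6] [-299.2  470.3   -3.4] [488.3 739.7 449. ]
stand 0.6 [358.1, 187.7] 2309 [522.3  75.2  47.6] [-299.2 -151.7   -3.8] [742.7 739.7 449. ]
vial 0.48 [392.3, 166.3] 66 [540.4 -29.5  70.8] [533.7 -38.1  50.7] [549.5 -24.7  90.8]
dropper 0.82 [256.3, 217.9] 391 [546.  353.2  33.3] [-299.2  304.6   -2.7] [676.6 739.7 449. ]
kitchen_timer 0.6 [226.8, 272.3] 958 [381.5 503.9  24.8] [-299.2  455.    -3.9] [492.3 739.7 449. ]
kitchen_timer 0.6 [362.2, 190.5] 2243 [520.3  74.6  47.6] [-299.2 -122.5   -3.7] [695.7 739.7 449. ]
tape_roll 0.67 [190.4, 246.7] 1153 [538.6 521.   14.5] [-299.2  466.7   -4.5] [651.  739.7 449. ]
```

```bash
python3 - <<'E'
import cv2
im=cv2.imread('pics/top0.png'); cv2.imwrite('pics/top0c.png',cv2.resize(im[120:290,230:500],None,fx=2.9,fy=2.9,interpolation=cv2.INTER_CUBIC))
E
```

```text
(no output)
```

View pics/top0c.png

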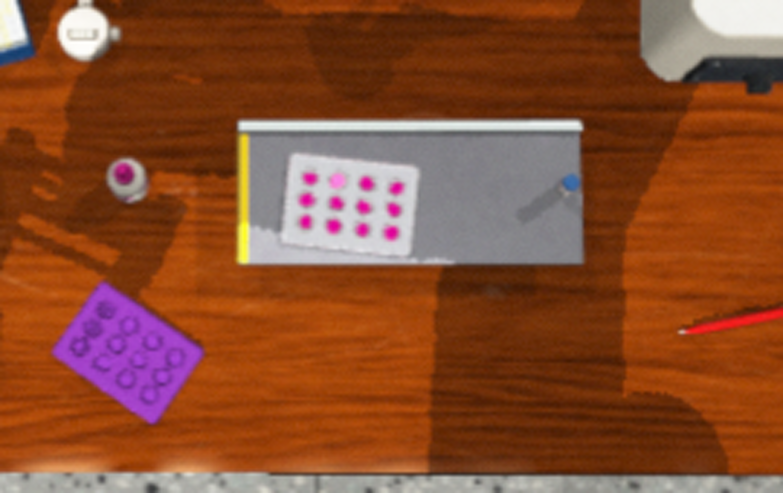

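View pics/scene0.png

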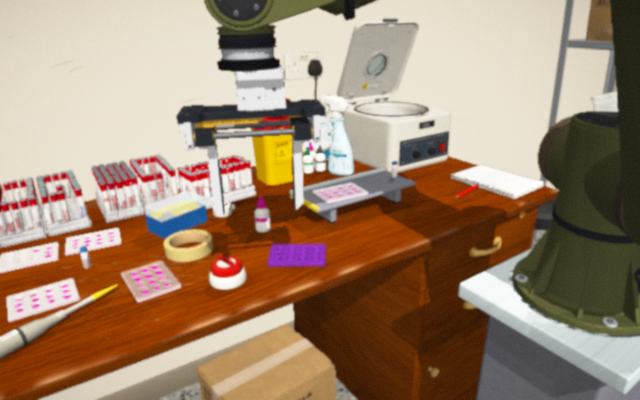

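The top view shows the plate at crop px (281–419, 153–256), a bit turned on the stand (238–583, 121–264). The yellow end is at crop column 243, the vial at (570,183) and the dropper at (125,178). The purple look-alike is on the desk at (128,352).

```bash
cat > meas.py <<'E'
from h import *
def quad(m):
    m=m.astype(np.uint8); m=cv2.morphologyEx(m,cv2.MORPH_OPEN,np.ones((3,3)))
    n,l,s,_=cv2.connectedComponentsWithStats(m); k=1+s[1:,4].argmax()
    return np.argwhere(l==k)[:,::-1]
def rect(P):
    (c,s,a)=cv2.minAreaRect(P[:,:2].astype(np.float32))
    b=cv2.boxPoints((c,s,a)); e=b[1]-b[0]; f=b[2]-b[1]
    l=e if np.hypot(*e)>np.hypot(*f) else f
    if l[1]<0:l=-l
    return np.array(c),sorted(s),np.arctan2(-l[0],l[1])  # yaw of long axis vs world y
def plate(c):
    ds=[d for d in manip.cut_out('well_plate','top')]
    for d in ds:
        v,u=np.nonzero(d['region']); P=world(c,np.c_[u,v],56.5)
        if 450<np.median(P[:,0])<620 and np.median(P[:,1])<280:
            return rect(world(c,quad(d['region']),56.5)),d['confidence']
E
python3 - <<'E'
from meas import *
np.set_printoptions(precision=2,suppress=True)
c=manip.camera('top'); print(plate(c))
crop=np.array([[238,264],[583,264],[238,132],[582,131],[238,121],[582,121],[291,153],[419,167],[410,256],[281,243],[570,183],[125,178]])/2.9+[229.7,119.7]
for z,s in((50,slice(0,4)),(58,slice(4,6)),(56.5,slice(6,10)),(92,slice(10,11)),(80,slice(11,12))): print(z,world(c,crop[s],z))
# stand from depth
v,u=np.mgrid[150:225,300:440]; uv=np.c_[u.ravel(),v.ravel()]; P=world(c,uv)
k=(P[:,2]>42)&(P[:,2]<66)
m=np.zeros((400,640),bool); m[uv[k][:,1],uv[k][:,0]]=1
print('stand',rect(world(c,quad(m),50)))
for d in manip.cut_out('stand','top'): print('cut',rect(world(c,quad(d['region']),50)))
px=c['pixels'].astype(int); y=(px[...,0]>150)&(px[...,1]>130)&(px[...,2]<110); y[:150]=0;y[230:]=0;y[:,:300]=0;y[:,330:]=0
Q=world(c,np.argwhere(y)[:,::-1],50); print('yellow',len(Q),Q.min(0),Q.max(0),cv2.fitLine(Q[:,:2].astype(np.float32),2,0,.01,.01).ravel())
s=manip.read_state(); print(s['eef_pos'],rot(s['eef_rot']))
E
```

```text
((array([527.36, 150.67]), [81.8301010131836, 114.43096160888672], np.float32(-0.120948374)), 0.92)
50 [[477.23 247.71  50.  ]
 [478.54 -51.37  50.  ]
 [593.74 248.47  50.  ]
 [596.08 -53.7   50.  ]]
58 [[601.87 248.41  58.  ]
 [603.32 -52.12  58.  ]]
56.5 [[574.   202.07  56.5 ]
 [562.14  90.56  56.5 ]
 [484.07  99.21  56.5 ]
 [494.9  210.6   56.5 ]]
92 [[542.53 -32.83  92.  ]]
80 [[547.11 343.9   80.  ]]
stand (array([540.03,  98.49]), [125.68557739257812, 303.3687744140625], np.float32(0.0045147478))
cut (array([540.03,  99.05]), [125.68577575683594, 302.2417297363281], np.float32(0.004539661))
yellow 166 [479.09 239.79  50.  ] [591.76 249.67  50.  ] [  1.    -0.01 538.07 244.03]
[224.17 502.23 216.45] [[-0.    0.41  0.91]
 [-0.    0.91 -0.41]
 [-1.   -0.    0.  ]]
```

```bash
python3 -m handwheel '[[[0,0,0],-0.14],[[0,0,0],-0.14],[[0,0,0],-0.143],[[0,-40,25],0],[[0,-45,30],0],[[0,-45,30],0],[[0,-45,30],0],[[0,-45,30],0],[[0,-45,30],0],[[0,-40,25],0]]' 125 10; python3 - <<'E'
from h import *
s=manip.read_state(); print(s['eef_pos'],rot(s['eef_rot']).round(4),s['finger_gap'])
E
```

```text
clock: 2.1
eef_pos: [426.0, 196.2, 216.6]
eef_rot: [0.24, 1.57, 0.242]
wrist_force: [0.4, 0.5, 0.4]
finger_gap: 47.9
[425.98432493 196.15583399 216.64117765] [[ 5.0e-04 -2.7e-03  1.0e+00]
 [ 1.0e-04  1.0e+00  2.7e-03]
 [-1.0e+00  1.0e-04  5.0e-04]] 47.89660189834239
```

```bash
python3 -m handwheel '[[[0,-23,16],0],[[0,-23,16],0],[[30,0,0],0],[[30,0,0],0],[[30,0,0],0],[[25,0,0],0],[[15,0,0],0],[[10,0,0],0],[[8,0,0],0],[[4.5,0,0],0]]'; python3 - <<'E'
from h import *
save(manip.camera('scene'),'s1.png',(240,120,440,260),4); print(manip.read_state()['eef_pos'])
E
```

```text
clock: 3.35
eef_pos: [457.5, 152.0, 63.9]
eef_rot: [0.272, 1.57, 0.275]
wrist_force: [-0.4, 0.2, 0.5]
finger_gap: 48.0
[457.23468077 151.9699874   63.50881617]
```

View pics/s1.png

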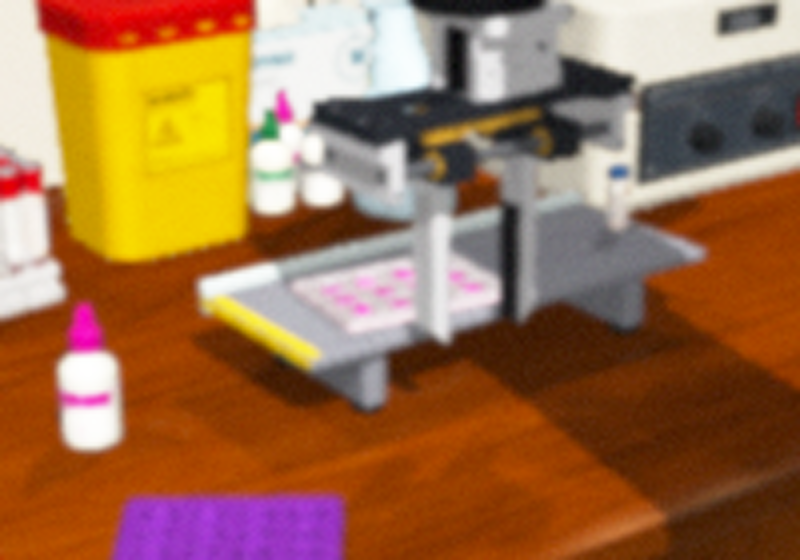

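The fingertips (crop about (440,340) and (515,320)) hang just in front of the plate's front edge, at plate height. The dropper and vial are clear.

```bash
python3 -m handwheel '[[[0,0,8],0],[[0,0,6],0],[[0,0,5],0],[[0,0,4],0],[[0,0,4],0],[[0,0,4],0],[[0,0,4],0],[[0,0,4],0],[[0,0,3],0],[[0,0,0],0]]'; python3 - <<'E'
from meas import *
c=manip.camera('top'); print(plate(c)); save(c,'t2.png',(290,140,450,240),5)
E
```

```text
clock: 4.65
eef_pos: [499.5, 152.1, 63.9]
eef_rot: [-0.005, 1.571, -0.002]
wrist_force: [1.5, 0.4, -0.6]
finger_gap: 47.6
((array([580.34307861, 198.38597107]), [10.29444408416748, 27.871784210205078], np.float32(0.0051593175)), 0.45)
```

View pics/t2.png

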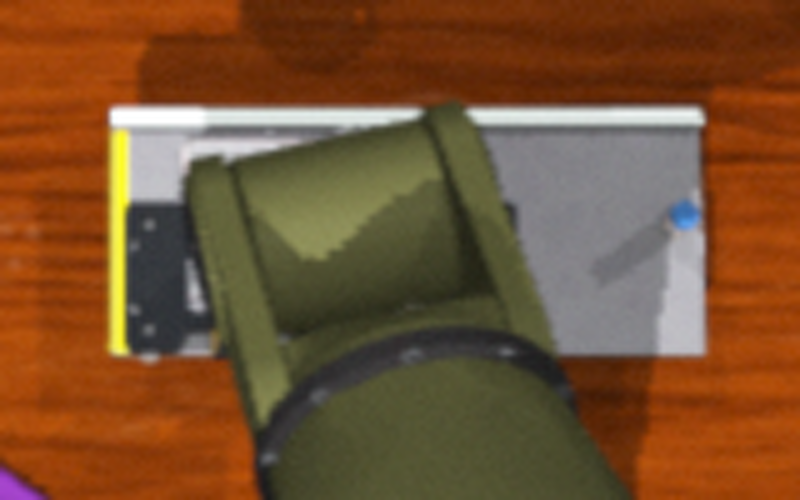

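The arm hides most of the plate. Its back-left corner (185,142) still sits a few mm short of the lip (row 128), so I'll creep on and feel for the lip.

```bash
python3 -m handwheel '[[[0,0,1],0],[[0,0,1],0],[[0,0,1],0],[[0,0,1],0],[[0,0,1],0],[[0,0,0.5],0],[[0,0,0.5],0],[[0,0,0],0],[[0,0,0],0],[[0,0,0],0]]'; python3 - <<'E'
from h import *
for i in range(3): s=manip.read_state(); print(s['eef_pos'],s['wrist_force'])
E
```

```text
clock: 6.0
eef_pos: [505.3, 152.1, 64.0]
eef_rot: [-0.034, 1.571, -0.03]
wrist_force: [0.2, -0.0, 0.6]
finger_gap: 48.0
[505.30963131 152.12178114  63.96451429] [ 0.24956297 -0.02240203  0.56718092]
[505.30963131 152.12178114  63.96451429] [ 0.24956297 -0.02240203  0.56718092]
[505.30963131 152.12178114  63.96451429] [ 0.24956297 -0.02240203  0.56718092]
```

```bash
python3 -m handwheel '[[[0,0,0.4],0],[[0,0,0.4],0],[[0,0,0.4],0],[[0,0,0.4],0],[[0,0,0.4],0],[[0,0,0],0],[[0,0,0],0],[[0,0,0],0],[[0,0,0],0],[[0,0,0],0]]'; python3 - <<'E'
from meas import *
c=manip.camera('scene'); save(c,'s3.png',(240,140,440,260),4)
E
```

```text
clock: 7.25
eef_pos: [507.3, 152.1, 63.9]
eef_rot: [-0.003, 1.571, 0.0]
wrist_force: [0.2, -0.5, -0.4]
finger_gap: 47.6
```

View pics/s3.png

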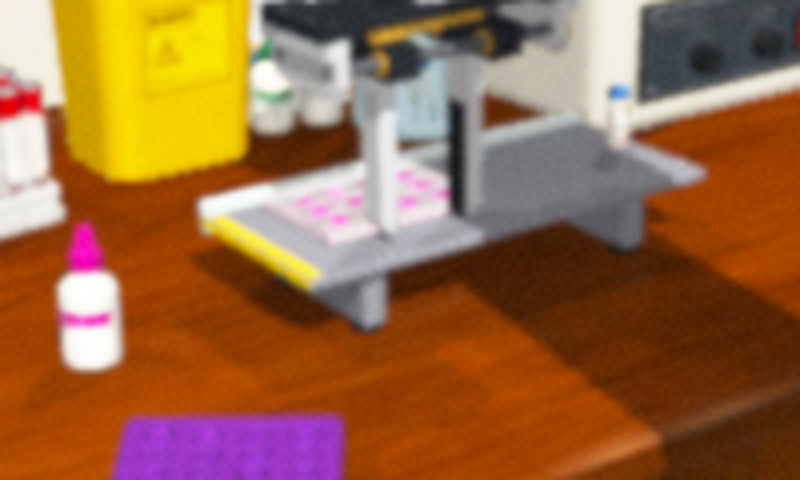

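The plate is being pushed and stays flat, with its back edge near the lip. There is no contact force yet, so I'll creep further.

```bash
python3 -m handwheel '[[[0,0,0.5],0],[[0,0,0.5],0],[[0,0,0.4],0],[[0,0,0.4],0],[[0,0,0.2],0],[[0,0,0],0],[[0,0,0],0],[[0,0,0],0],[[0,0,0],0],[[0,0,0],0]]'
```

```text
clock: 8.55
eef_pos: [508.6, 152.1, 63.8]
eef_rot: [-3.02, 1.569, -3.016]
wrist_force: [-6.9, -0.6, 4.2]
finger_gap: 48.3
```

Lip contact: 6.9 N. Now back off, rise and look.

```bash
python3 -m handwheel '[[[0,0,-1],0],[[0,0,-3],0],[[0,0,-15],0],[[-40,0,-20],0],[[-40,0,-30],0],[[-30,-40,-30],0],[[0,-50,0],0],[[0,-50,0],0],[[0,-50,0],0],[[0,0,0],0]]'; python3 - <<'E'
from meas import *
c=manip.camera('top'); print(plate(c)); save(c,'t4.png',(290,140,450,240),5)
for z,t in((90,'vial'),(50,'stand')): print(t,[(d['confidence'],world(c,[d['centre']],z)) for d in manip.cut_out(t,'top')])
E
```

```text
clock: 9.8
eef_pos: [410.8, -40.5, 174.1]
eef_rot: [-0.522, 1.57, -0.523]
wrist_force: [-0.3, 0.1, 0.6]
finger_gap: 48.2
((array([555.05267334, 155.43849182]), [76.8240737915039, 113.76209259033203], np.float32(0.0045164055)), 0.56)
vial []
stand [(0.79, array([[531.05314282,  59.5246223 ,  50.        ]]))]
```

View pics/t4.png

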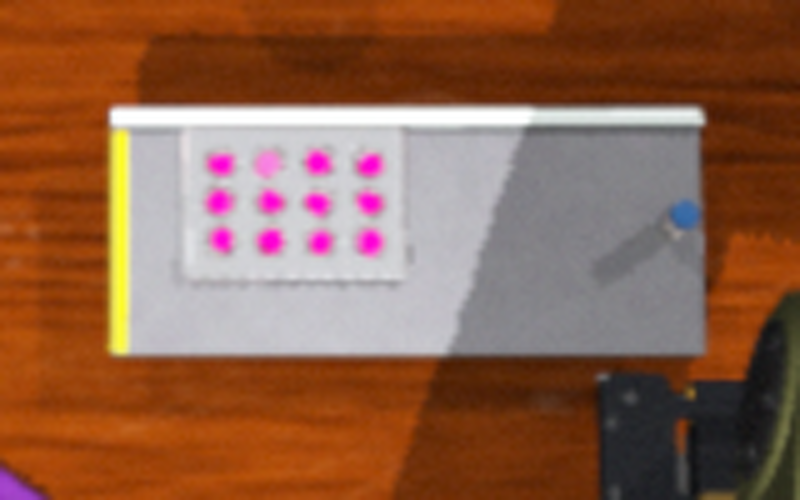

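The plate now lies flush along the lip (rows 128–280, cols 182–405), origin about (555,155), yaw equal to the stand's. Its left end is 37 mm short of the yellow end. Next I'll turn the gripper 90° for a two-finger push on the right short edge.

```bash
python3 -m handwheel '[[[0,0,0],0.174],[[0,0,0],0.174],[[0,0,0],0.174],[[0,0,0],0.174],[[0,0,0],0.174],[[0,0,0],0.174],[[0,0,0],0.174],[[0,0,0],0.174],[[0,0,0],0.177],[[0,0,0],0]]'; python3 - <<'E'
from h import *
s=manip.read_state(); print(s['eef_pos'],rot(s['eef_rot']).round(4),s['joints'])
E
```

```text
clock: 11.25
eef_pos: [411.0, -37.2, 173.9]
eef_rot: [2.031, 1.571, 0.468]
wrist_force: [0.8, -0.8, 0.3]
finger_gap: 47.9
[410.96458281 -37.23454837 173.94570981] [[ 1.0e-04  1.0e+00  7.8e-03]
 [ 0.0e+00  7.8e-03 -1.0e+00]
 [-1.0e+00  1.0e-04 -0.0e+00]] [-1.79196247e-01  3.43343857e-02  1.93553643e+00  4.80343670e-05
  1.17166326e+00 -1.87049096e-01]
```

```bash
python3 -m handwheel '[[[0,28,-28],0],[[0,28,-28],0],[[0,28,-28],0],[[0,28,-27],0],[[0,25,0],0],[[30,0,0],0],[[30,0,0],0],[[25,0,0],0],[[15,0,0],0],[[9.5,0,0],0]]'; python3 - <<'E'
from h import *
save(manip.camera('scene'),'s5.png',(240,140,440,260),4); print(manip.read_state()['eef_pos'])
E
```

```text
clock: 12.5
eef_pos: [547.3, 73.9, 64.0]
eef_rot: [-1.668, 1.571, 3.052]
wrist_force: [-0.0, -0.1, 0.6]
finger_gap: 47.8
[546.99317305  73.73479888  63.18243542]
```

View pics/s5.png

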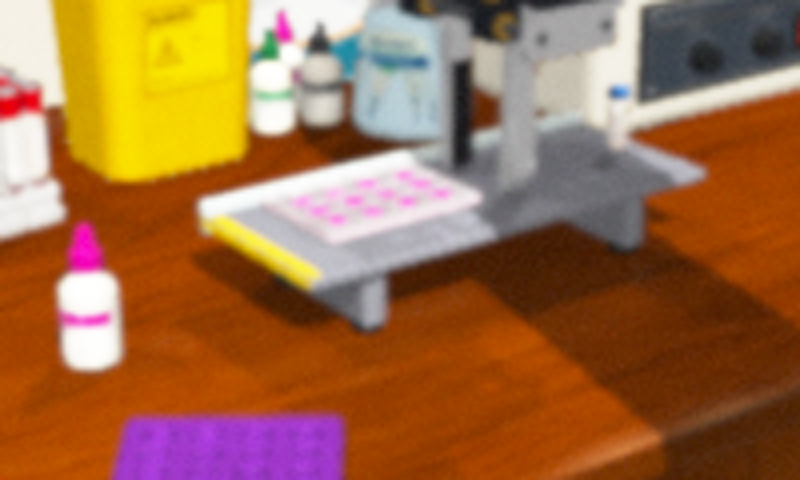

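Fingers stand on the right of the plate's short edge (crop (480,195)), clear of the lip and the vial. Now the slide.

```bash
python3 -m handwheel '[[[0,0.05,-7],0],[[0,0.05,-5],0],[[0,0.05,-5],0],[[0,0.05,-6],0],[[0,0.05,-6],0],[[0,0.05,-6],0],[[0,0.05,-6],0],[[0,0.05,-6],0],[[0,0.05,-6],0],[[0,0.05,-6],0]]'; python3 -m handwheel '[[[0,0.05,-5],0],[[0,0.05,-5],0],[[0,0.05,-5],0],[[0,0.05,-4],0],[[0,0.05,-3],0],[[0,0.05,-2],0],[[0,0,-2],0],[[0,0,-1],0],[[0,0,0],0],[[0,0,0],0]]'; python3 - <<'E'
from meas import *
c=manip.camera('top'); print(plate(c)); save(c,'t6.png',(260,140,420,240),5)
E
```

```text
clock: 13.8
eef_pos: [547.5, 132.9, 64.4]
eef_rot: [-0.596, 1.571, -2.161]
wrist_force: [0.8, -0.6, 0.6]
finger_gap: 48.1
clock: 15.05
eef_pos: [547.8, 159.5, 64.5]
eef_rot: [1.954, 1.571, 0.388]
wrist_force: [-0.0, -0.1, 0.1]
finger_gap: 47.9
((array([554.68725586, 241.33822632]), [76.97023010253906, 82.93618774414062], np.float32(0.010239897)), 0.91)
```

View pics/t6.png

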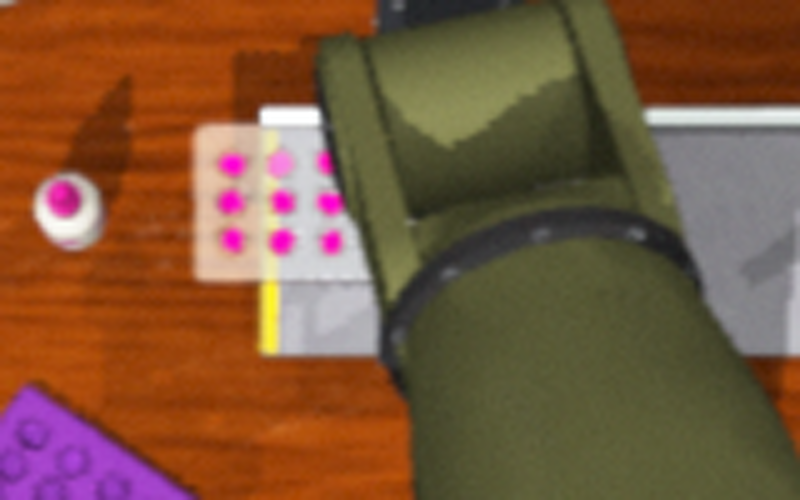

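The plate is still flush on the lip (rows 126–281) and overhangs by about 33 mm (left edge col 193, stand end col 260). A last 3 mm nudge, then retreat and check.

```bash
python3 -m handwheel '[[[0,0,-1],0],[[0,0,-1],0],[[0,0,-1],0],[[0,0,0],0],[[0,0,3],0],[[0,0,10],0],[[-10,0,15],0],[[-40,0,10],0],[[-50,-30,0],0],[[-40,-40,0],0]]'; python3 -m handwheel '[[[0,-40,10],0],[[0,-40,20],0],[[0,-30,30],0],[[0,0,40],0],[[0,0,40],0],[[0,0,30],0],[[0,0,0],0],[[0,0,0],0],[[0,0,0],0],[[0,0,0],0]]'; python3 - <<'E'
from meas import *
c=manip.camera('top'); p=plate(c); print(p); save(c,'t7.png',(260,140,420,240),5)
(x,y),_,_=p[0]; d=np.array([x-540,y-98.5]); a=.0045; print('stand frame x,y',d[0]*np.cos(a)+d[1]*np.sin(a),'overhang',d[1]-d[0]*a+56-150)
for t,z in(('dropper',None),('kitchen_timer',None),('tape_roll',None)): 
  for e in manip.cut_out(t,'top')[:1]: 
    v,u=np.nonzero(e['region']); print(t,np.median(world(c,np.c_[u,v]),0))
print(manip.read_state()['wrist_force'])
E
```

```text
clock: 16.4
eef_pos: [477.4, 123.1, 206.8]
eef_rot: [1.704, 1.569, 0.137]
wrist_force: [0.4, 0.4, 0.8]
finger_gap: 47.7
clock: 17.65
eef_pos: [368.7, -45.9, 204.5]
eef_rot: [1.546, 1.571, -0.019]
wrist_force: [-0.4, -0.3, -0.8]
finger_gap: 48.1
((array([554.66833496, 228.74188232]), [76.79711151123047, 113.5399398803711], np.float32(0.0052531143)), 0.93)
stand frame x,y 15.254272936709041 overhang 36.17587481689452
dropper [549.2529826  345.6911888   50.15475546]
kitchen_timer [398.77552257 491.07287122  35.14788869]
tape_roll [548.67317207 522.38116498  23.29917442]
[0.17817981 0.28722461 0.04281793]
```

View pics/t7.png

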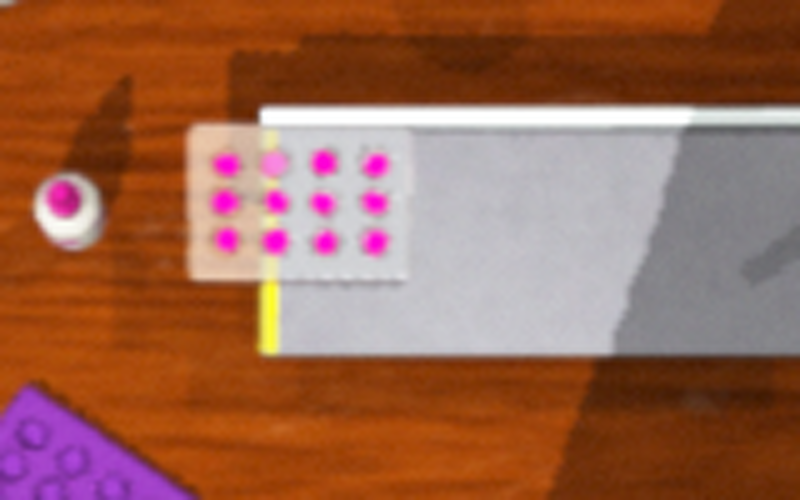

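The plate lies flush along the lip (rows 126–281), juts about 36 mm past the yellow end, and the gripper is well away, so I'm handing in.

```bash
python3 -c "from cell import manip; print(manip.sign_off())"
```

```text
the job is handed in; nothing more can be done
None
```

The plate is flat along the back lip and juts about 36 mm past the yellow-marked end. I handed the job in at about 18 s on the robot's clock; no verdict came back.

I pushed it back with two spread fingertips until they met the lip at about 7 N. Then I turned the gripper 90° and slid the plate left by pushing on its right short edge.

**After the first push:** the camera put the plate at about x = +15 mm in the stand's frame (+14.5 is flush). It was parallel to the lip within 0.001 rad, with its left end still about 37 mm inside the yellow end.

**At the end:**
- **Plate position:** x is about +15 mm, its angle to the stand is about 0.001 rad, and the overhang is about 36 mm.
- **Gripper:** it was clear of everything, with the wrist force near zero.
- **Dropper and kitchen timer:** each was within about 2 mm of its first reading.
- **Tape roll:** its reading differed by about 10 mm from the first. That reading is a rough median over the visible area, and the arm never went near the roll after it started moving, so I put this down to the measurement.
- **Vial:** I did not measure it at the end. The network missed it in the one later picture I tried, but it stood in its place in the pictures up to the second push, and the arm kept well clear of it.

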